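# Start the glue timer against the bench stop

### The arm

A 6-joint arm with a two-finger parallel gripper is mounted at the origin on the work surface. World frame = base frame: x ahead of the robot, y to its left, z up, the work surface at z = 0. Lengths are in mm, angles in degrees, forces in N, time in s.
With the tool pointing down it reaches from about 300 to 950 mm from the base axis. Payload 3.1 kg.
Tool frame: the origin (TCP) lies on the centre line of the jaws, within the pads' length; the fingertips stand 8 mm ahead of it and the grasp point (between the pads) lies 11 mm behind it; z points along the fingers, y is the line along which they close (so a half turn about z gives the same grasp; the last joint's range is limited). The gripper opens to 85 mm and grips with 20 to 120 N. Pads are 22 mm wide; open, the fingers measure 114 mm over their backs; the gripper's body (76 mm by 85 mm) begins 54 mm behind the grasp point. The pads swing forward as they close: fully open they stand 13 mm farther back than shut.
Start: joints at [61.667, 17.653, 93.61, -0, 68.738, -3.994], TCP at [257.612, 569.445, 239.272] pointing down, gripper open.
Joint ranges: [-175.34, 175.34], [-45.06, 112.39], [2.9, 150.54], [-68.45, 248.45], [3.09, 151.38], [-168.51, 168.51]. Speed limits (degrees/s): [159.86, 159.86, 180, 180, 180, 180].

### API

Orientations are given as [roll, pitch, yaw] about the fixed x, y, z axes, in that order (R = Rz(yaw) Ry(pitch) Rx(roll)).
In Python, from rig import robot gives the robot as it stands.
- The arm moves only by the tool servo_tool, never from a script. Its arguments are lists of equal length, an entry for each row: "translation": the shift along the world's x, y, z in m, a list of three; "roll": the turn about the world's z in degrees; "gripper": the finger opening in m, from 0 to 0.0854. A call has 1 to 12 rows; each row shifts and turns the commanded pose from where the row before left it; what a row does not reach is not made up. A row lasts 1/8 s, in which the tool goes at most 62.5 mm and 10.7 degrees, less where a joint would pass 70% of its speed; a pose out of reach is approached as far as the arm can. A call with a gripper value outside its range is refused whole. The fingers move at their own pace and stop on an object; "newtons" is the grip in N (left out, the last holds). Time passes only in rows, so rows that do not move let the fingers close. It gives the time, the measured TCP pose, the force, the opening and the grip force at its end, in the units of the state.
- robot.state(): the state, without advancing time (a new reading comes with each control period).
- robot.read_camera(name): name is "scene" or "top" or "wrist"; returns a dict with "color" (384x512x3 uint8, blue, green, red), "camera_matrix" (3x3 intrinsics, pixels), "dist_coeffs" ([k1, k2, p1, p2, k3] as OpenCV has them; the pictures are not rectified), "extrinsics" (4x4, takes a point from camera to world coordinates). Camera axes: x right, y down, z forward; pixel columns grow to the right and rows downward; lengths in mm; the calibration is good to about 2 mm. A picture is of the moment at which its call begins. There is no depth.
- robot.finish_job(): hands the job in; it is judged then, once.
Trained networks look in a picture, given as the dict that the camera call returned (one of the last four; its "shot" number tells which), for a name from the list of things; names that differ only in an ending like _2 or _b are one class to them, and where a whole thing is asked for, a point or a joint stands for the part that bears it (a point fixed in the world has none). Each returns a list of dicts, best first, with "conf" (0 to 1); they miss things now and then, are a little off and sometimes report something else, mostly with a low value. They report only what shows in the picture. A call takes as long as a camera call.
- robot.recognise(query, picture): "pixel" ([column, row] in pixels, amid what is visible of it).
- robot.masks_of(query, picture): "region" (384x512 bool, what is visible of it) and "pixel" ([column, row] in pixels, amid what is visible of it).
- robot.spot_point(query, picture): "pixel" ([column, row] in pixels: a listed point, or the origin of a listed thing).
The state is a dict: "time": time; "joint_positions": joint angles; "joint_vel": joint speeds; "effort": joint torques, N m; "position": TCP position; "tool_rot": TCP orientation; "force": force on the tool from outside, world axes, zero at the start; "moment": the same for the moment, N m; "gripper_width": opening from 0.0 (shut) to 1.0 (fully open); "grip_force": force on a finger pad.
Only numpy, scipy, OpenCV 4.12 (cv2) and the standard library are available. Lean on these libraries where they do the work, as an engineer would, in place of code of your own. Each camera call takes 0.05 s, during which the arm holds its last target. There are 200 camera calls.

### The job

Start the glue timer: push it by the wide push-button on its near end until its back is flat against the wooden stop strip, and keep pushing so that the button goes all the way in. Then let go, so that the button springs out again, leaving the timer flat on the table against the strip, and leave the needle tin standing next to it where it is.

Things in the scene. Friction and masses are not known exactly. Their poses are not given: they have to be found in the camera images.
- timer: Loose grey plastic bench timer, about 0.25 kg, case 80 mm along x, 90 mm along y, 45 mm high, display on top. Origin: centre of its underside, on the table; z up. Its flat back (+x side, 40 mm from the origin) faces the stop strip within 7 degrees, 20 to 50 mm away. Push-button in its -x end. It slides easily (under 4 N), so the button goes in only once the timer rests against the stop.
- timer_button (a joint): Travel of the timer's push-button towards the timer's +x, in m: 0 = out, 0.007 = fully in. Grey block 46 mm wide (y), 26 mm high, centred at y = 0, 24 mm above the table; its flat front face is at x = -56 mm of the timer when out, 16 mm proud of the case. Spring: starts to move at 4 N, fully in at 7 N, springs out when released.
- stop: Light wooden stop strip screwed to the table (does not move), 40 mm thick along its x, 460 mm long along its y, 40 mm high. Origin: centre of its underside. Its -x face (20 mm from the origin), which looks towards the robot, is the face to push the timer against.
- tin: Needle tin of bare metal, a bystander of about the timer's size: 80 mm (x) by 90 mm (y), 45 mm high, with a lid of 84 by 94 mm and no display and no button. Loose, 0.4 kg. It stands in front of the same strip, about 200 mm to the left or right of the timer. Origin: centre of its underside.

How it is judged (in metres and radians):
On the way:
1. the button is pressed in (at least 4.5 of its 7 mm) while the timer's back is within 10 mm of the stop strip (x of timer in the frame of stop above -0.07 m and value of joint timer_button above 0.0045 m), for 0.2 s.
At the end, for the whole second after the job is handed in: The timer is at rest and level (6 degrees), its back within 10 mm of the stop strip and parallel to it (10 degrees), its origin within 200 mm sideways of the strip's middle; the button is out again (within 2 mm); the tin is within 20 mm of its start (x of timer in the frame of stop between -0.07 and -0.05 m and y of timer in the frame of stop between -0.2 and 0.2 m and angle between the x axis of timer and the x axis of stop, either way round below 0.175 rad and angle between timer's own z axis and vertical below 0.1 rad and value of joint timer_button below 0.002 m and linear speed of timer below 0.02 m/s and distance of tin from where it was at the start of the episode below 0.02 m); the robot touches nothing.
It fails at once if the needle tin is shifted by more than 20 mm (distance of tin from where it was at the start of the episode above 0.02 m).
It also fails if it takes over 32 s, if anything falls off the work surface, if the arm or the gripper's body presses on something with over 40 N, if the wrist force passes 120 N, or if a joint passes its speed limit or range.

## Working session

There is one attempt and no reset: what is moved stays moved. The work goes in short steps, Python scripts to look and compute and a tool call to move; the robot and the scene stay as the last step left them, time stands still between calls to the robot, and variables do not carry over. Pictures are saved under pics/ and viewed, at most 10 in all, crops included, and the job is handed in when it is done.

Besides the shell and the picture viewer there is one more tool, called as name(argument=value, ...) on one line, values as JSON. servo_tool: Moves the arm, as the interface text tells. Its arguments: {"type":"object","properties":{"translation":{"type":"array","items":{"type":"array","items":{"type":"number"}}},"roll":{"type":"array","items":{"type":"number"}},"gripper":{"type":"array","items":{"type":"number"}},"newtons":{"type":"number"}},"required":["translation","roll","gripper"]}

```bash
mkdir -p pics; cat > h.py <<'E'
import numpy as np, cv2
from rig import robot
def unproj(p, px, z):
    K=np.array(p["camera_matrix"],float); D=np.array(p["dist_coeffs"],float); T=np.array(p["extrinsics"],float)
    u=cv2.undistortPoints(np.array(px,float).reshape(-1,1,2),K,D).reshape(-1,2)
    d=np.c_[u,np.ones(len(u))]@T[:3,:3].T; o=T[:3,3]
    z=np.broadcast_to(z,(len(u),)); s=(z-o[2])/d[:,2]
    return o+d*s[:,None]
E
python3 - <<'E'
from h import *
t=robot.read_camera("top"); s=robot.read_camera("scene")
cv2.imwrite("pics/a.png",np.vstack([t["color"],s["color"]])[:, :]) if 0 else cv2.imwrite("pics/a.png",np.hstack([cv2.resize(t["color"],(400,300)),cv2.resize(s["color"],(400,300))]))
cv2.imwrite("pics/top.png",t["color"])
for n,p in(("top",t),("scene",s)):
  for q in("timer","timer_button","tin","stop"):
    print(n,q,[(r["conf"],np.round(r["pixel"]),np.round(unproj(p,r["pixel"],0)[0])) for r in robot.spot_point(q,p)[:3]])
print(np.round(t["extrinsics"],2),robot.state()["time"],robot.state()["tool_rot"])
E
```

```text
top timer [(0.92, array([205., 205.]), array([591.,  95.,   0.]))]Traceback (most recent call last):
  File "<stdin>", line 7, in <module>
ValueError: it knows: stop, timer, tin
```

View pics/top.png

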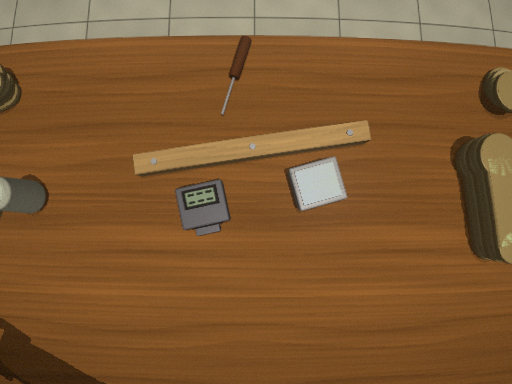

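The top view shows the timer at about (203,204) with its button at (208,229). The tin is at (317,184) and the strip runs from (135,163) to (369,131). Next I'll measure their geometry.

```bash
python3 - <<'E'
from h import *
t=robot.read_camera("top"); 
for q in("timer","tin","stop"):
    r=robot.spot_point(q,t); m=robot.masks_of(q,t)[0]
    c,_=cv2.findContours(m["region"].astype(np.uint8),0,2); c=max(c,key=cv2.contourArea)
    w=unproj(t,c.reshape(-1,2),{"timer":45,"tin":45,"stop":40}[q])[:,:2].astype(np.float32)
    R=cv2.minAreaRect(w)
    print(q,m["conf"],"origin",[np.round(unproj(t,x["pixel"],0)[0]) for x in r[:2]],"rect",np.round(R[0]),np.round(R[1]),round(R[2],1),np.round(cv2.boxPoints(R)).tolist())
pts={"strip near face top edge":([140,174],[368,140],40),"timer back top edge":([178,189],[221,180],45),"timer front top":([183,229],[229,219],45),"button front top":([197,235],[220,230],37)}
for k,(a,b,z) in pts.items():
    w=unproj(t,[a,b],z); d=w[1]-w[0]; print(k,np.round(w),"normal angle",np.degrees(np.arctan2(d[0],-d[1])))
print(np.round(t["extrinsics"],2),robot.state()["time"],robot.state()["tool_rot"])
g=t["color"][140:250,120:380]; cv2.imwrite("pics/crop.png",cv2.resize(g,None,fx=3,fy=3,interpolation=2))
E
```

```text
timer 0.92 origin [array([588.,  99.,   0.])] rect [585.  93.] [93. 90.] 12.8 [[529.0, 126.0], [549.0, 39.0], [640.0, 59.0], [620.0, 147.0]]
tin 0.69 origin [] rect [ 631. -120.] [84. 97.] 15.0 [[578.0, -84.0], [603.0, -178.0], [684.0, -156.0], [658.0, -62.0]]
stop 0.67 origin [array([702.,   5.,   0.])] rect [699.   1.] [ 48. 459.] 8.6 [[641.0, 225.0], [710.0, -229.0], [757.0, -222.0], [688.0, 232.0]]
strip near face top edge [[ 648.  215.   40.]
 [ 715. -222.   40.]] normal angle 8.701231983543995
timer back top edge [[619. 140.  45.]
 [636.  60.  45.]] normal angle 11.867586524682578
timer front top [[545. 130.  45.]
 [563.  45.  45.]] normal angle 12.377304524895479
button front top [[533. 105.  37.]
 [543.  62.  37.]] normal angle 12.390678450919173
[[ 0.0000e+00 -1.0000e+00  6.0000e-02  5.6615e+02]
 [-1.0000e+00 -0.0000e+00 -1.0000e-02  6.8600e+00]
 [ 1.0000e-02 -6.0000e-02 -1.0000e+00  7.0796e+02]
 [ 0.0000e+00  0.0000e+00  0.0000e+00  1.0000e+00]] 0.5 [-1.79998580e+02  7.34175999e-04  1.55661015e+02]
```

View pics/crop.png

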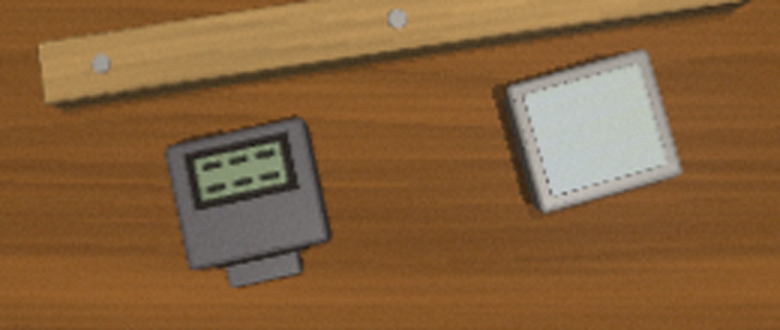

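The timer's yaw is about 12°, the strip's is about 8.6°, and the gap is about 35 mm, which fits the spec. I'll move to a pose in front of the button, with the tool's y axis along the strip and the fingers nearly shut.

servo_tool(translation=[[0.0188,-0.041,0],[0.0188,-0.041,0],[0.0188,-0.041,0],[0.0188,-0.041,0],[0.0188,-0.041,0],[0.0188,-0.041,0],[0.0188,-0.041,0],[0.0188,-0.041,0],[0.0188,-0.041,0],[0.0188,-0.041,0],[0.0188,-0.041,0],[0.0188,-0.041,0]], roll=[2.75,2.75,2.75,2.75,2.75,2.75,2.75,2.75,2.75,2.75,2.75,2.75], gripper=[0.012,0.012,0.012,0.012,0.012,0.012,0.012,0.012,0.012,0.012,0.012,0.012], newtons=30)

```text
time: 2.0
position: [483.8, 76.1, 239.6]
tool_rot: [180.0, 0.1, -171.3]
force: [1.3, 0.2, -0.2]
gripper_width: 0.139
grip_force: 0.0
```

servo_tool(translation=[[0,0,0],[0,0,-0.03],[0,0,-0.04],[0,0,-0.04],[0,0,-0.03],[0,0,-0.02],[0,0,0],[0,0,0]], roll=[0,0,0,0,0,0,0,0], gripper=[0.012,0.012,0.012,0.012,0.012,0.012,0.012,0.012])

```text
time: 3.0
position: [483.8, 78.0, 80.1]
tool_rot: [180.0, 0.1, -171.3]
force: [0.1, 0.2, 0.3]
gripper_width: 0.142
grip_force: 0.0
```

```bash
python3 - <<'E'
from h import *
s=robot.state(); print(s["time"],np.round(s["position"],1),np.round(s["tool_rot"],2),np.round(s["force"],1),s["gripper_width"])
t=robot.read_camera("top");w=robot.read_camera("scene")
cv2.imwrite("pics/b.png",np.vstack([cv2.resize(t["color"][130:280,120:380],(512,295)),cv2.resize(w["color"],(400,300))[:,:400].copy() if 0 else cv2.resize(w["color"],(512,300))]))
E
```

```text
3.0 [483.8  78.   80.1] [ 1.8000e+02  8.0000e-02 -1.7131e+02] [0.1 0.2 0.3] 0.141978051894375
```

View pics/b.png

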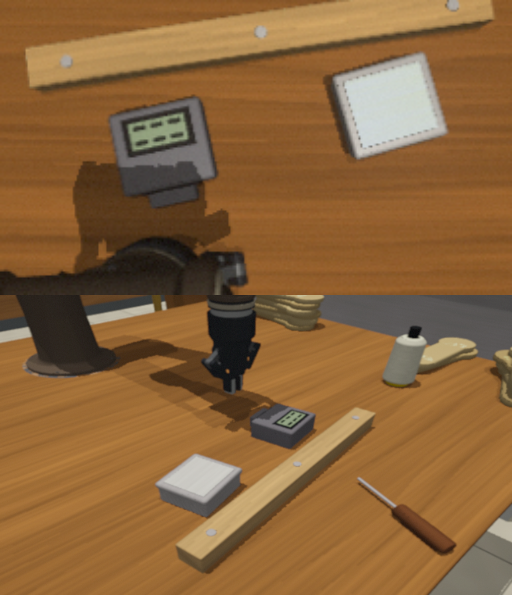

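The gripper is behind the button at (232,385) in the scene view and lines up with it. I'll descend and approach.

servo_tool(translation=[[0,0,-0.03],[0,0,-0.02],[0,0,-0.01],[0,0,0],[0.0099,0.0015,0],[0.0099,0.0015,0],[0.006,0.0009,0],[0.004,0.0006,0],[0.004,0.0006,0],[0.004,0.0006,0],[0.004,0.0006,0],[0,0,0]], roll=[0,0,0,0,0,0,0,0,0,0,0,0], gripper=[0.012,0.012,0.012,0.012,0.012,0.012,0.012,0.012,0.012,0.012,0.012,0.012])

```text
time: 4.6
position: [525.2, 83.8, 19.2]
tool_rot: [-180.0, 0.0, -171.3]
force: [-0.5, -0.5, -0.7]
gripper_width: 0.14
grip_force: 0.0
```

```bash
python3 - <<'E'
from h import *
t=robot.read_camera("top");w=robot.read_camera("scene");v=robot.read_camera("wrist")
cv2.imwrite("pics/c.png",np.vstack([np.hstack([cv2.resize(t["color"][130:280,120:380],(400,230)),cv2.resize(v["color"],(307,230))]),cv2.resize(w["color"][60:260,150:425],(707,360))[:, :]]))
E
```

```text
(no output)
```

View pics/c.png

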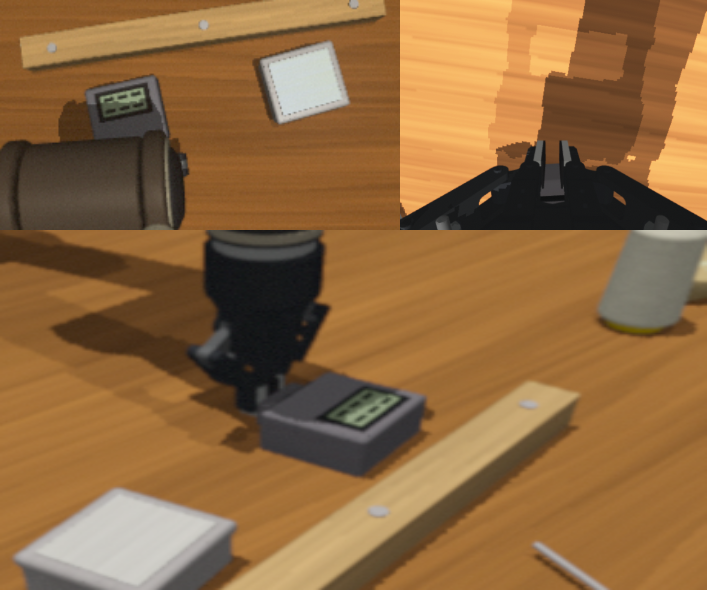

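The fingers are at the button and about to touch it, as the scene crop shows near (260,390). Now I'll push the timer to the strip, slowly.

servo_tool(translation=[[0.004,0.0006,0],[0.004,0.0006,0],[0.004,0.0006,0],[0.004,0.0006,0],[0.004,0.0006,0],[0.004,0.0006,0],[0.004,0.0006,0],[0,0,0]], roll=[0,0,0,0,0,0,0,0], gripper=[0.012,0.012,0.012,0.012,0.012,0.012,0.012,0.012])

```text
time: 5.75
position: [554.1, 88.0, 19.5]
tool_rot: [-180.0, 0.1, -171.3]
force: [-0.1, -0.2, -0.4]
gripper_width: 0.141
grip_force: 0.0
```

servo_tool(translation=[[0.002,0.0003,0],[0.002,0.0003,0],[0,0,0]], roll=[0,0,0], gripper=[0.012,0.012,0.012])

```text
time: 6.12
position: [557.2, 88.6, 19.4]
tool_rot: [-180.0, 0.0, -171.3]
force: [-1.9, -0.6, 1.0]
gripper_width: 0.143
grip_force: 0.8
```

servo_tool(translation=[[0.002,0.0003,0],[0.002,0.0003,0],[0,0,0]], roll=[0,0,0], gripper=[0.012,0.012,0.012])

```text
time: 6.5
position: [561.0, 89.1, 19.2]
tool_rot: [180.0, -0.0, -171.3]
force: [-3.3, 0.2, 1.4]
gripper_width: 0.141
grip_force: 1.2
```

```bash
python3 - <<'E'
from h import *
t=robot.read_camera("top");w=robot.read_camera("scene")
print(robot.state()["time"])
cv2.imwrite("pics/d.png",np.vstack([cv2.resize(t["color"][130:280,120:380],(400,230)),cv2.resize(w["color"][100:240,200:400],(400,280))]))
E
```

```text
6.6
```

View pics/d.png

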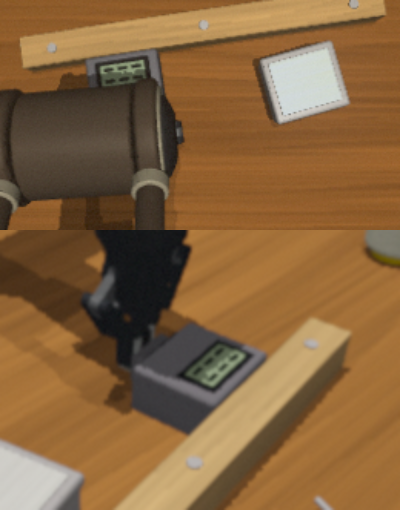

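The timer's back is now almost at the strip and parallel to it. I'll keep pressing in small steps and watch the force.

servo_tool(translation=[[0.002,0.0003,0],[0.002,0.0003,0],[0,0,0]], roll=[0,0,0], gripper=[0.012,0.012,0.012])

```text
time: 6.98
position: [564.2, 89.7, 19.1]
tool_rot: [180.0, -0.1, -171.3]
force: [-5.5, -0.8, 3.3]
gripper_width: 0.142
grip_force: 2.7
```

servo_tool(translation=[[0.002,0.0003,0],[0.002,0.0003,0],[0,0,0]], roll=[0,0,0], gripper=[0.012,0.012,0.012])

```text
time: 7.35
position: [567.5, 90.2, 19.1]
tool_rot: [180.0, -0.2, -171.3]
force: [-7.0, -0.6, 5.9]
gripper_width: 0.138
grip_force: 3.4
```

servo_tool(translation=[[0.002,0.0003,0],[0,0,0]], roll=[0,0], gripper=[0.012,0.012])

```text
time: 7.6
position: [567.9, 90.2, 18.8]
tool_rot: [180.0, -0.4, -171.3]
force: [-9.0, -1.5, 7.3]
gripper_width: 0.14
grip_force: 4.8
```

servo_tool(translation=[[0.002,0.0003,0],[0,0,0],[0,0,0],[0,0,0],[0,0,0]], roll=[0,0,0,0,0], gripper=[0.012,0.012,0.012,0.012,0.012])

```text
time: 8.22
position: [567.9, 90.2, 18.4]
tool_rot: [180.0, -0.7, -171.3]
force: [-12.8, -2.2, 8.9]
gripper_width: 0.139
grip_force: 6.4
```

```bash
python3 - <<'E'
from h import *
w=robot.read_camera("scene")
print(robot.state()["position"],robot.state()["force"])
cv2.imwrite("pics/e.png",cv2.resize(w["color"][100:240,200:400],(800,560),interpolation=2))
E
```

```text
[567.91225748  90.28985956  18.44780998] [-12.26625374  -2.02030322  10.51782838]
```

View pics/e.png

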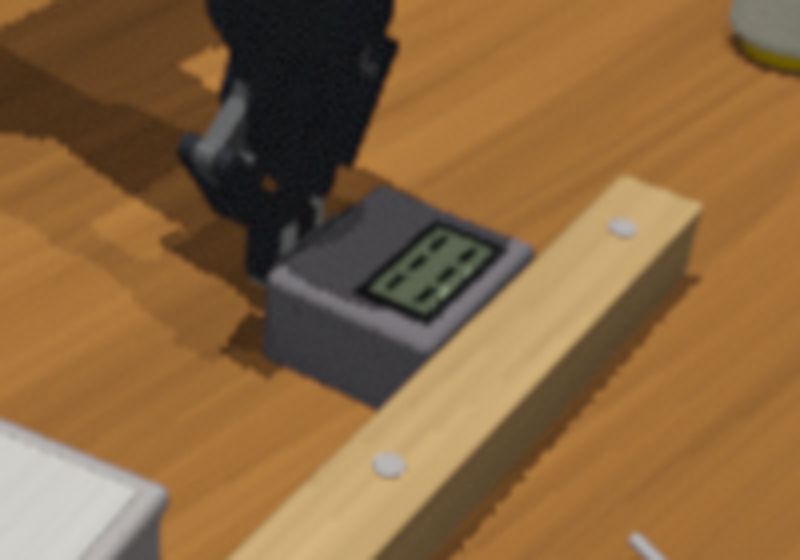

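The timer is flat against the strip and the button has bottomed: 12.8 N with no further motion, and the TCP position matches the prediction to within 3 mm. Now I'll back off straight, then lift clear.

servo_tool(translation=[[-0.002,-0.0003,0],[-0.002,-0.0003,0],[-0.003,-0.0005,0],[-0.004,-0.0006,0],[-0.004,-0.0006,0],[-0.006,-0.0009,0],[-0.01,-0.0015,0],[-0.02,-0.003,0],[-0.02,-0.003,0.01],[-0.02,-0.003,0.03],[-0.03,-0.004,0.04],[-0.03,-0.004,0.04]], roll=[0,0,0,0,0,0,0,0,0,0,0,0], gripper=[0.012,0.012,0.012,0.012,0.012,0.012,0.012,0.012,0.012,0.012,0.012,0.012])

```text
time: 9.78
position: [420.8, 69.1, 140.2]
tool_rot: [-180.0, 0.0, -171.3]
force: [0.4, -0.5, 0.2]
gripper_width: 0.138
grip_force: 0.0
```

servo_tool(translation=[[-0.02,0.04,0.04],[-0.02,0.05,0.03],[0,0.05,0],[0,0.05,0],[0,0.04,0],[0,0,0],[0,0,0]], roll=[0,0,0,0,0,0,0], gripper=[0.012,0.012,0.012,0.012,0.012,0.012,0.012])

```text
time: 10.65
position: [381.5, 298.6, 208.9]
tool_rot: [-179.9, -0.0, -171.3]
force: [-0.6, 0.2, 0.2]
gripper_width: 0.139
grip_force: 0.0
```

```bash
python3 - <<'E'
from h import *
t=robot.read_camera("top"); print(robot.state()["time"])
for q in("timer","tin","stop"):
    m=robot.masks_of(q,t)[0]; c,_=cv2.findContours(m["region"].astype(np.uint8),0,2); c=max(c,key=cv2.contourArea)
    R=cv2.minAreaRect(unproj(t,c.reshape(-1,2),{"timer":45,"tin":45,"stop":40}[q])[:,:2].astype(np.float32)); print(q,np.round(R[0]),np.round(R[1]),round(R[2],1))
cv2.imwrite("pics/f.png",cv2.resize(t["color"][120:250,120:380],None,fx=3,fy=3,interpolation=2))
E
```

```text
10.7
timer [619.  95.] [97. 91.] 8.1
tin [ 630. -120.] [87. 99.] 15.1
stop [699.   2.] [ 49. 457.] 8.7
```

View pics/f.png

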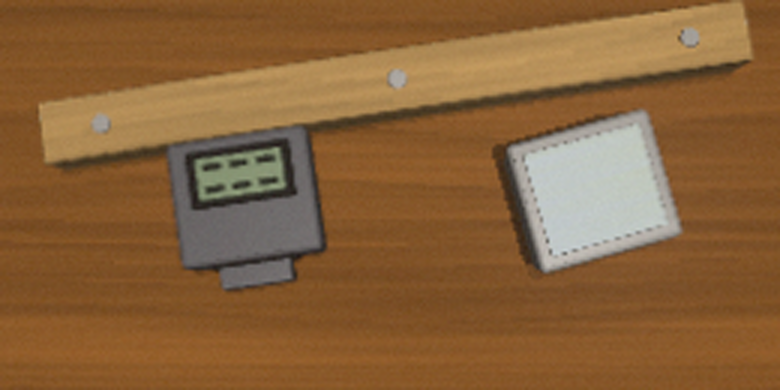

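The picture shows the timer's back flat against the strip along (168,145)–(308,128), at 8.1° against the strip's 8.7°. The button is out at (258,272), and the tin's centre reads within 1 mm of its first measurement. I'm handing in.

```bash
python3 -c "
from rig import robot
print(robot.finish_job())"
```

```text
the job is handed in; nothing more can be done
None
```

The timer is flat against the strip, its button was pushed all the way in and has sprung back out, the tin hasn't moved, and the job is handed in (no verdict was returned).

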